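# Turn a keyed crock lid onto its pin and press it home

### The arm

A 6-joint arm with a two-finger parallel gripper is mounted at the origin on the work surface. World frame = base frame: x ahead of the robot, y to its left, z up, the work surface at z = 0. Lengths are in mm, angles in rad, forces in N, time in s.
With the tool pointing down it reaches from about 375 to 925 mm from the base axis. Payload 5.7 kg.
Tool frame: the origin (TCP) lies midway between the tips of the shut fingers; the grasp point (between the pads) lies 19 mm behind it; y points along the fingers, x is the direction in which the jaws open and shut, and the axes are right-handed (so a half turn about y gives the same grasp; the last joint's range is limited). The gripper opens to 85 mm and grips with 20 to 120 N. Pads are 22 mm wide; open, the fingers measure 114 mm over their backs; the gripper's body (76 mm by 85 mm) begins 54 mm behind the grasp point. The pads swing forward as they close: fully open they stand 13 mm farther back than shut.
Start: joints at [-1.374, 0.359, 1.51, -0, 1.272, -0.115], TCP at [184.048, -571.043, 231.267] pointing down, gripper open.
Joint ranges: [-2.97, 2.97], [-1.01, 2.36], [0.21, 2.38], [-0.96, 4.11], [0.2, 2.71], [-2.98, 2.98]. Speed limits (rad/s): [2.39, 2.39, 3.14, 3.14, 3.14, 3.14].

### API

Orientations are given as a unit quaternion [w, x, y, z].
In Python, from plant import monitor, eyes, env gives the robot as it stands.
- The arm moves only by the tool play_rows, never from a script. Its argument "rows" is a list of rows, each a list of 3 entries, a list of its own where there are three numbers: the finger opening in cm, from 0 to 8.54, then the shift along the world's x, y, z in cm, then the turn, a rotation vector about the world's x, y, z in degrees. A call has 1 to 20 rows; each row is the pose to reach, as a shift and turn from the pose measured when the call began; what a row does not reach only later rows make up. A row lasts 1/8 s, in which the tool goes at most 62.5 mm and 10.7 degrees, less where a joint would pass 70% of its speed; a pose out of reach is approached as far as the arm can. A call with a gripper value outside its range is refused whole. The fingers move at their own pace and stop on an object; "grip_force" is the grip in N (left out, the last holds). Time passes only in rows, so rows that repeat a pose let the fingers close. It gives the time, the measured TCP pose, the force and the opening at its end, in the units of the state.
- monitor.read_state(): the state, without advancing time (a new reading comes with each control period).
- eyes.grab_frame(name): name is "scene" or "side" or "wrist"; returns the picture (420x560x3 uint8, red, green, blue); there is no depth.
- eyes.calibration(name): a dict with "K" (3x3 intrinsics, pixels), "rvec" (rotation vector, rad) and "tvec" (3), from world to camera coordinates, as OpenCV has them; the wrist camera has in their place "tool_from_camera" (4x4, takes a point from camera to tool coordinates, whose origin is the TCP and whose axes are the tool frame's). Camera axes: x right, y down, z forward; pixel columns grow to the right and rows downward; lengths in mm; the calibration is good to about 2 mm. The wrist camera is an equidistant fisheye: a pixel r from the principal point sees the ray r / f radians off the axis. A picture is of the moment at which its call begins: read the wrist's pose just before it. calibration takes no time and is no camera call.
- env.close_job(): hands the job in, once; it reports no verdict.
Trained networks look in the newest picture that a camera, given by its name, has taken for a name from the list of things; names that differ only in an ending like _2 or _b are one class to them, and where a whole thing is asked for, a point or a joint stands for the part that bears it (a point fixed in the world has none). Each returns a list of dicts, best first, with "p" (0 to 1); they miss things now and then, are a little off and sometimes report something else, mostly with a low value. They report only what shows in the picture. A call takes as long as a camera call.
- eyes.boxes_of(camera, target): "pixel" ([column, row] in pixels, amid what is visible of it).
- eyes.masks_of(camera, target): "pixels" (420x560 bool, what is visible of it) and "pixel" ([column, row] in pixels, amid what is visible of it).
- eyes.landmark_of(camera, target): "pixel" ([column, row] in pixels: a listed point, or the origin of a listed thing).
The state is a dict: "time_s": time; "joint_positions": joint angles; "joint_vel": joint speeds; "joint_torque": joint torques, N m; "ee_pos": TCP position; "tool_rot": TCP orientation; "ft_force": force on the tool from outside, world axes, zero at the start; "wrist_torque": the same for the moment, N m; "grip_width": finger opening in mm.
Only numpy, scipy, OpenCV 4.12 (cv2) and the standard library are available. Lean on these libraries where they do the work, as an engineer would, in place of code of your own. Each camera call takes 0.05 s, during which the arm holds its last target.

### The job

The wooden lid of the salt crock is standing proud because the notch in its edge is not over the red-ended brass pin on the crock's rim. With a fingertip, push the lid's small wooden nub around until the notch meets the pin, then press the lid down until it is fully home on the rim, and move clear. Do not lift the lid, and leave the jars, the grater and the half-open drawer where they are.

Things in the scene. Friction and masses are not known exactly. Their poses are not given: they have to be found in the camera images.
- crock: White glazed salt crock with a blue band, fixed in a terracotta saucer (156 mm across). Origin: centre of the saucer's underside, on the crock's upright axis, which is also the axis the lid turns about. z up; x points from the axis towards the brass pin. Crock 124 mm across, flat rim at 85 mm height. It cannot be moved.
- pin (a point): Middle of the part of the brass pin that the notch must take: a round bar 8 mm thick lying level on the rim, pointing straight out from the axis (crock x) from 47 to 78 mm, with a red ball 14 mm across on its outer end that shows beyond the lid's edge. This point lies 53 mm from the axis, 4 mm above the rim (89 mm above the crock's origin).
- notch (a point): Middle of the lid's notch, 53 mm from the axis, 4 mm above the lid's underside. The notch is a radial slot 15 mm wide, cut right through the lid from its edge 16 mm inwards; a black mark on the lid points at it. The lid sits right when this point is over the pin's point, within about 3 mm sideways.
- lid_top (a point): Centre of the lid's flat upper face, on the axis: the place to press. The lid is a light wooden disc 120 mm across, 12 mm thick; its face is 107 mm above the crock's origin while it stands proud, 97 mm when fully home. x points to the notch, z up.
- nub (a point): Turned dark wooden nub standing upright on the lid, 17 mm across, 28 mm tall, 42 mm from the axis on the side opposite the notch; it turns with the lid. Point half-way up it, 14 mm above the lid's face. When the notch is over the pin, the nub is on the side of the axis opposite the pin.
- lid (a joint): Turn of the lid on the crock in rad, counter-clockwise positive seen from above. 0 (or any whole turn, 6.283) is notch over pin; starts between 0.7 and 5.5. It turns without end either way and stays where left (about 1.5 N at the nub).
- seal (a joint): Height of the lid above fully home, in m: about 0.010 at the start, 0 fully home. A rubber seal plug holds it by friction: it stays where left and takes about 6 N to press down (about 10 N to pull up). Unless the notch is over the pin, the lid meets the pin at 0.008 and goes no lower.
- jar_tall: Amber glass jar with a dark screw lid, 62 mm across, 120 mm tall, loose; bystander. Origin: centre of its underside.
- jar_short: Amber glass jar with a dark screw lid, 66 mm across, 85 mm tall, loose; bystander. Origin: centre of its underside.
- grater: Stainless steel box grater with a black loop handle, 83 x 55 mm foot, 135 mm tall, loose; bystander. Origin: centre of its underside.
- drawer_knob (a point): Turned wooden knob of the half-open drawer of a small wooden chest (180 x 200 x 110 mm) standing to the left with a green scoop in the drawer; bystander. Point at the middle of the knob.

How it is judged:
By the outcome, as a careful person would: the job done as asked, in the order asked, and still so for the second after the job is handed in, with the robot touching nothing.
It also fails if it takes over 45 s, if anything falls off the work surface, if the arm or the gripper's body presses on something with over 40 N, if the wrist force passes 120 N, or if a joint passes its speed limit or range.

## Working session

There is one attempt and no reset: what is moved stays moved. The work goes in short steps, Python scripts to look and compute and a tool call to move; the robot and the scene stay as the last step left them, time stands still between calls to the robot, and variables do not carry over. Pictures are saved under pics/ and viewed, and the job is handed in when it is done.

Besides the shell and the picture viewer there is one more tool, called as name(argument=value, ...) on one line, values as JSON. play_rows: Moves the arm, as the interface text tells. Its arguments: {"type":"object","properties":{"rows":{"type":"array","items":{"type":"array"}},"grip_force":{"type":"number"}},"required":["rows"]}

```bash
ls; mkdir -p pics
cat > h.py <<'E'
import numpy as np, cv2
from plant import monitor, eyes, env
def save(n,img): cv2.imwrite(f'pics/{n}.png',img[:,:,::-1])
def ray(cam,px):
    c=eyes.calibration(cam);K=np.array(c['K'],float)
    R=cv2.Rodrigues(np.array(c['rvec'],float))[0];t=np.array(c['tvec'],float).ravel()
    d=R.T@np.linalg.inv(K)@np.array([px[0],px[1],1.]);o=-R.T@t
    return o,d/np.linalg.norm(d)
def onz(cam,px,z):
    o,d=ray(cam,px);return o+d*(z-o[2])/d[2]
def tri(p1,p2):
    o1,d1=ray('scene',p1);o2,d2=ray('side',p2)
    A=np.stack([d1,-d2],1);s=np.linalg.lstsq(A,o2-o1,rcond=None)[0]
    a=o1+d1*s[0];b=o2+d2*s[1];return (a+b)/2,np.linalg.norm(a-b)
def proj(cam,P):
    c=eyes.calibration(cam)
    return cv2.projectPoints(np.array(P,float).reshape(-1,1,3),np.array(c['rvec'],float),np.array(c['tvec'],float),np.array(c['K'],float),None)[0].reshape(-1,2)
E
python3 - <<'E'
from h import *
np.set_printoptions(precision=1,suppress=True)
s=monitor.read_state();print(s['time_s'],s['ee_pos'],s['tool_rot'],s['ft_force'])
for c in('scene','side'): save(c+'0',eyes.grab_frame(c))
L={}
for t in('crock','pin','notch','lid_top','nub','jar_tall','jar_short','grater','drawer_knob'):
    r={}
    for c in('scene','side'):
        q=eyes.landmark_of(c,t)
        if q: r[c]=q[0]['pixel']; print(t,c,np.array(q[0]['pixel']),round(q[0]['p'],2),len(q))
    if len(r)==2: print('   ',*tri(r['scene'],r['side']))
print(monitor.read_state()['time_s'])
E
```

```text
pics
0.0 [ 183.9 -570.4  230.4] [ 0.6 -0.6  0.4 -0.4] [ 0.2 -0.1 -0.5]
crock scene [254.5 249.5] 0.72 2
crock side [271.1 215.8] 0.72 1
    [570.6 -88.5  11.9] 20.906866536040976
pin scene [254.1 242.4] 0.83 2
pin side [259.5 188.3] 0.84 1
    [610.7 -97.2  92.1] 6.041434985093791
notch scene [245.9 219.2] 0.76 1
notch side [290.1 182.8] 0.8 1
    [ 515.1 -109.9   98.3] 6.169798992516248
lid_top scene [257.  228.9] 0.79 1
lid_top side [276.5 183.9] 0.89 1
    [565.6 -84.2 107.1] 9.934794897162517
nub scene [262.2 230.3] 0.61 1
nub side [265.4 181.8] 0.96 1
    [599.2 -71.9 125.8] 7.398461761969775
jar_tall scene [314.9 255.1] 0.77 1
jar_tall side [278.8 253.4] 0.64 1
    [595.6  91.4   3.6] 5.2476113490955
jar_short scene [204.1 252.6] 0.78 2
jar_short side [274.3 184.7] 0.78 1
    [ 534.8 -248.3    6.4] 9.492509602819688
grater scene [143.5 236.7] 0.69 1
grater side [290.  155.7] 0.75 1
    [ 434.1 -439.6    7.5] 5.302528294045052
drawer_knob scene [424.2 210.9] 0.7 2
drawer_knob side [371.4 350.2] 0.63 1
    [502.  481.4  63.1] 0.07267506666070903
1.0
```

View pics/scene0.png

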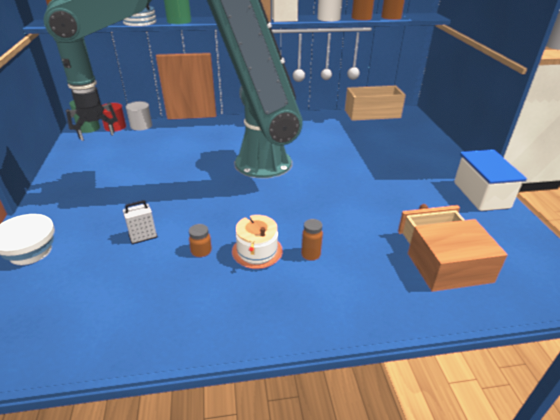

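View pics/side0.png

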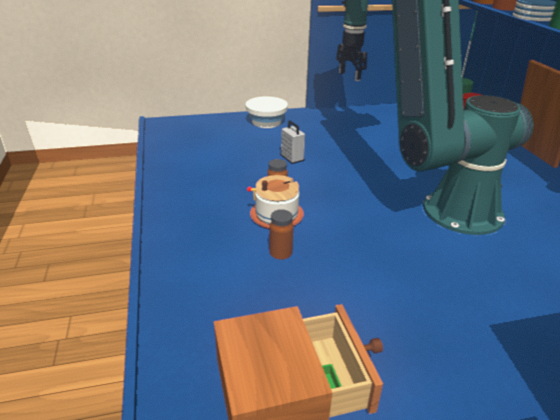

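Run:
```python
from h import *
from scipy.spatial.transform import Rotation as R
np.set_printoptions(precision=3,suppress=True)
a=cv2.imread('pics/scene0.png')[205:275,220:290];b=cv2.imread('pics/side0.png')[165:235,240:310]
cv2.imwrite('pics/z0.png',np.hstack([cv2.resize(i,(390,390),interpolation=cv2.INTER_CUBIC) for i in(a,b)]))
c=eyes.calibration('wrist');print(c)
q=monitor.read_state()['tool_rot'];print(q);print(R.from_quat(q,scalar_first=True).as_matrix())
```

```text
{'K': array([[325.192,   0.   , 278.471],
       [  0.   , 325.192, 212.032],
       [  0.   ,   0.   ,   1.   ]]), 'tool_from_camera': array([[   1.   ,    0.002,   -0.001,   -0.854],
       [   0.001,   -0.287,    0.958, -141.864],
       [   0.002,   -0.958,   -0.287,   72.385],
       [   0.   ,    0.   ,    0.   ,    1.   ]])}
[ 0.572 -0.572  0.416 -0.416]
[[ 0.307 -0.     0.952]
 [-0.952  0.     0.307]
 [-0.    -1.     0.   ]]
```

View pics/z0.png

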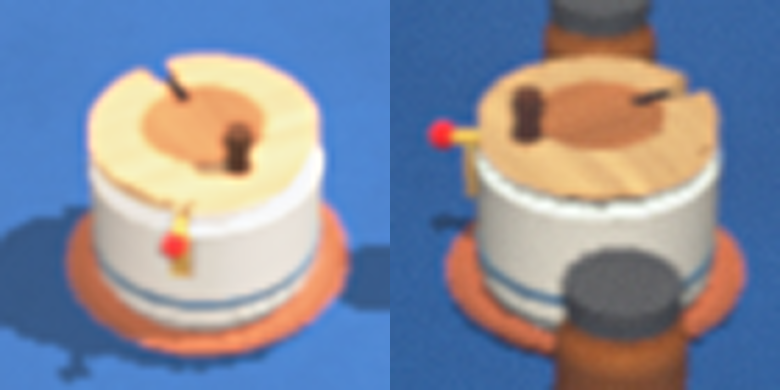

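The lid is proud with its notch towards the robot. The pin points away from the robot, with its red ball near (252,249) in the scene view. The nub sits on the pin side at about (262,231). I'm moving the wrist camera over the crock for a closer measurement.

play_rows(rows=[[3.2,[4,6,2],[0,0,0]],[3.2,[8,11.5,3],[0,0,0]],[3.2,[12,17,4],[0,0,0]],[3.2,[16,22.5,4],[0,0,0]],[3.2,[20,28,4],[0,0,0]],[3.2,[24,34,4],[0,0,0]],[3.2,[28,40,4],[0,0,0]],[3.2,[32,45,3],[0,0,0]],[3.2,[33,46.5,2],[0,0,0]],[3.2,[33,46.5,2],[0,0,0]],[3.2,[33,46.5,2],[0,0,0]],[3.2,[33,46.5,2],[0,0,0]]])

```text
time_s: 2.5
ee_pos: [513.4, -107.3, 251.5]
tool_rot: [-0.571, 0.572, -0.417, 0.417]
ft_force: [-0.4, 0.1, -0.1]
grip_width: 32.5
```

```bash
cat >> h.py <<'E'
from scipy.spatial.transform import Rotation as Rn
def wcal():
    s=monitor.read_state();c=eyes.calibration('wrist');K=np.array(c['K'])
    T=np.eye(4);T[:3,:3]=Rn.from_quat(s['tool_rot'],scalar_first=True).as_matrix();T[:3,3]=s['ee_pos']
    return K,T@np.array(c['tool_from_camera']),s
def wonz(K,M,px,z):
    u=(px[0]-K[0,2])/K[0,0];v=(px[1]-K[1,2])/K[1,1];r=np.hypot(u,v)+1e-12
    d=M[:3,:3]@np.array([np.sin(r)*u/r,np.sin(r)*v/r,np.cos(r)]);o=M[:3,3]
    return o+d*(z-o[2])/d[2]
def wproj(K,M,P):
    p=M[:3,:3].T@(np.array(P,float)-M[:3,3]);h=np.hypot(p[0],p[1]);r=np.arctan2(h,p[2])
    return np.array([K[0,2]+K[0,0]*r*p[0]/h,K[1,2]+K[1,1]*r*p[1]/h])
Z={'pin':89,'notch':99,'lid_top':107,'nub':121,'crock':0}
def look(n,targets=('pin','notch','lid_top','nub'),dz=0):
    K,M,s=wcal();img=eyes.grab_frame('wrist');save(n,img);o={}
    for t in targets:
        q=eyes.landmark_of('wrist',t)
        if q:
            z=Z[t]-(dz if t in('notch','lid_top','nub') else 0)
            o[t]=wonz(K,M,q[0]['pixel'],z);print(t,np.round(q[0]['pixel'],1),round(q[0]['p'],2),np.round(o[t],1))
    print('t',s['time_s'],'ee',np.round(s['ee_pos'],1),'f',np.round(s['ft_force'],1),'w',s['grip_width'],'q',np.round(s['joint_positions'],2))
    return K,M,s,img,o
E
python3 - <<'E'
from h import *
look('w1')
E
```

```text
pin [308.5  92.5] 0.92 [ 613.  -103.1   89. ]
notch [275.7 200.1] 0.71 [ 508.3 -105.2   99. ]
lid_top [270.8 140.8] 0.66 [560.3 -84.1 107. ]
nub [270.   90.5] 0.59 [601.3 -70.6 121. ]
t 2.5 ee [ 513.4 -107.3  251.5] f [-0.4  0.1 -0.1] w 32.47144866556805 q [-0.34  0.23  1.64 -0.    1.27  0.92]
```

View pics/w1.png

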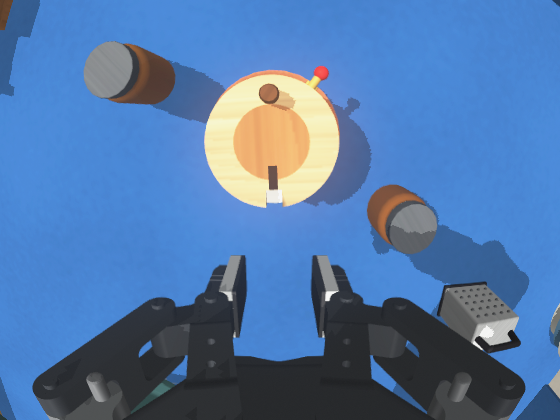

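The wrist view shows the lid at about (272,140), the nub at (269,93), the notch at (275,199) and the red ball at (321,73). Next I'll refine these.

```bash
cat >> h.py <<'E'
def refine(K,M,img,zl=107.,guess=None):
    from scipy.optimize import least_squares
    hsv=cv2.cvtColor(img,cv2.COLOR_RGB2HSV);i=img.astype(int)
    m=((hsv[:,:,0]<25)&(hsv[:,:,2]>140)&(hsv[:,:,1]>50)&(i[:,:,0]>i[:,:,2]+40)).astype(np.uint8)
    n,lab,st,ce=cv2.connectedComponentsWithStats(m);out={}
    if guess is None: k=1+np.argmax(st[1:,4])
    else: k=lab[int(guess[1]),int(guess[0])]
    cs=max(cv2.findContours((lab==k).astype(np.uint8),0,cv2.CHAIN_APPROX_NONE)[0],key=len)
    cs=cv2.convexHull(cs)[:,0,:]
    P=np.array([wonz(K,M,p,zl)[:2] for p in cs])
    f=lambda v:np.hypot(*(P-v[:2]).T)-v[2]
    r=least_squares(f,[*P.mean(0),60],loss='soft_l1')
    print('circle',np.round(r.x,1),'rms',round(float(np.sqrt(np.mean(r.fun**2))),2),len(P))
    red=((i[:,:,0]>190)&(i[:,:,1]<70)&(i[:,:,2]<70))
    ys,xs=np.nonzero(red);pb=None
    if len(xs): pb=wonz(K,M,(xs.mean(),ys.mean()),89);print('red',xs.mean(),ys.mean(),len(xs),np.round(pb,1))
    return r.x,pb
ang=lambda c,p:np.degrees(np.arctan2(p[1]-c[1],p[0]-c[0]))
E
python3 - <<'E'
from h import *
K,M,s,img,o=look('w2')
c,pb=refine(K,M,img)
for n,p in[('ball',pb)]+[(k,o[k]) for k in o]: print(n,round(ang(c,p),1),np.round(np.hypot(*(p[:2]-c[:2])),1))
# nub top pixel (z135)
print(ang(c,wonz(K,M,(269,93),135)), wonz(K,M,(269,93),135), 'notch px',ang(c,wonz(K,M,(275,199),107)))
E
```

```text
notch [272.9 198.4] 0.95 [ 509.4 -101.9   99. ]
lid_top [267.4 137.4] 0.64 [562.6 -80.  107. ]
nub [269.2  96.9] 0.66 [596.4 -71.3 121. ]
t 2.75 ee [ 513.7 -107.1  251.5] f [-0.5 -1.3 -0.4] w 32.28241557897909 q [-0.34  0.23  1.64 -0.    1.27  0.92]
circle [582.  -82.9  57.4] rms 12.48 19
red 325.2857142857143 76.85714285714286 7 [ 632.7 -113.    89. ]
ball -30.7 58.9
notch -165.4 75.0
lid_top 171.6 19.7
nub 38.9 18.4
36.002128014397364 [598.5653988  -70.90494145 135.        ] notch px -163.84200855539288
```

Run:
```python
from h import *
img=cv2.imread('pics/w2.png')[:,:,::-1].copy();h=cv2.cvtColor(img,cv2.COLOR_RGB2HSV)
for p in[(215,140),(325,140),(272,195),(272,140),(272,78),(272,72),(321,73),(323,76),(230,180),(275,195),(313,82)]: print(p,img[p[1],p[0]],h[p[1],p[0]])
```

```text
(215, 140) [246 231 175] [ 24  74 246]
(325, 140) [247 239 185] [ 26  64 247]
(272, 195) [239 237 231] [ 23   9 239]
(272, 140) [242 179 115] [ 15 134 242]
(272, 78) [247 238 184] [ 26  65 247]
(272, 72) [239 154 111] [ 10 137 239]
(321, 73) [247  90  86] [  1 166 247]
(323, 76) [244  77  75] [  0 177 244]
(230, 180) [247 236 182] [ 25  67 247]
(275, 195) [239 237 231] [ 23   9 239]
(313, 82) [247 242 140] [ 29 110 247]
```

```bash
sed -i 's/    m=((hsv.*/    m=((hsv[:,:,0]>19)\&(hsv[:,:,0]<31)\&(hsv[:,:,2]>180)\&(hsv[:,:,1]>40)\&(hsv[:,:,1]<98)).astype(np.uint8);m=cv2.morphologyEx(m,cv2.MORPH_OPEN,np.ones((3,3),np.uint8))/; s/red=((i.*/red=((i[:,:,0]>170)\&(i[:,:,1]<110)\&(i[:,:,2]<110)\&(i[:,:,0]>i[:,:,1]+120)\&(abs(i[:,:,1]-i[:,:,2])<25))/' h.py
python3 - <<'E'
from h import *
K,M,s=wcal();img=cv2.imread('pics/w2.png')[:,:,::-1].copy()
c,pb=refine(K,M,img)
print(ang(c,pb),np.hypot(*(pb[:2]-c[:2])))
for n,px,z in[('nubtop',(269,93),135),('notch',(274.5,198),107),('inlay',(271.5,141.5),107)]:
    p=wonz(K,M,px,z);print(n,np.round(p,1),round(ang(c,p),1),round(np.hypot(*(p[:2]-c[:2])),1))
E
```

```text
circle [560.  -83.6  59.4] rms 0.17 58
red 321.1666666666667 72.48484848484848 132 [ 635.6 -107.1   89. ]
-17.263393248191818 79.11949793128274
nubtop [598.8 -70.  135. ] 19.4 41.1
notch [ 512.5 -101.8  107. ] -159.0 50.9
inlay [560.5 -83.6 107. ] -10.2 0.4
```

play_rows(rows=[[2.8,[4.3,1.9,0],[0,0,1]],[2.8,[8.6,3.8,-1],[0,0,2]],[2.8,[8.6,3.8,-4],[0,0,2]],[2.8,[8.6,3.8,-7],[0,0,2]],[2.8,[8.6,3.8,-9],[0,0,2]],[2.8,[8.6,3.8,-9],[0,0,2]]])

```text
time_s: 3.75
ee_pos: [598.6, -67.9, 159.6]
tool_rot: [-0.578, 0.579, -0.408, 0.405]
ft_force: [-0.0, 0.2, -0.1]
grip_width: 28.0
```

Run:
```python
from h import *
look('w3')
```

```text
pin [329.3 224.2] 0.96 [ 610.  -100.1   89. ]
lid_top [283.9 285.9] 0.78 [563.1 -83.5 107. ]
nub [285.8 239.3] 0.95 [600.9 -70.5 121. ]
t 3.75 ee [598.6 -67.9 159.6] f [-0.   0.2 -0.1] w 27.952350303523126 q [-0.23  0.43  1.58  0.    1.13  1.  ]
```

View pics/w3.png

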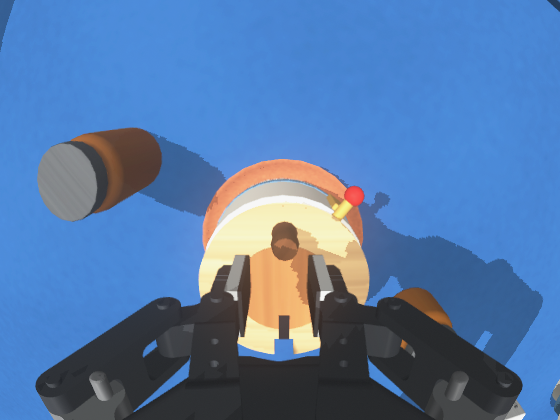

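The nub at (285,237) is centred between the open fingers, so I'm descending around it.

play_rows(rows=[[2.8,[0.1,-0.1,-1.5],[0,0,0]],[2.8,[0.1,-0.1,-3.0],[0,0,0]],[2.8,[0.1,-0.1,-4.2],[0,0,0]],[2.8,[0.1,-0.1,-4.6],[0,0,0]],[2.8,[0.1,-0.1,-4.6],[0,0,0]]])

```text
time_s: 4.62
ee_pos: [601.6, -69.4, 116.1]
tool_rot: [0.579, -0.578, 0.406, -0.407]
ft_force: [1.1, -0.2, 0.6]
grip_width: 27.8
```

Run:
```python
from h import *
K,M,s,img,o=look('w4')
v=np.array(s['ee_pos'][:2])-[560,-83.6]
print('v',v,np.hypot(*v),np.degrees(np.arctan2(v[1],v[0])))
v=v*42/np.hypot(*v)
for d in list(range(8,169,8)):
    a=np.radians(d);w=np.array([[np.cos(a),-np.sin(a)],[np.sin(a),np.cos(a)]])@v-v
    print(d,np.round(w/10,2))
```

```text
pin [337.7 251.5] 0.84 [ 611.2 -101.    89. ]
lid_top [280.1 330.3] 0.73 [560.8 -84.2 107. ]
nub [279.3 278.8] 0.88 [599.8 -69.5 121. ]
t 4.625 ee [601.6 -69.4 116.1] f [ 1.1 -0.2  0.6] w 27.755688936098256 q [-0.23  0.49  1.62  0.    1.03  1.  ]
v [41.58841087 14.17699564] 43.938401476712 18.823634119833866
8 [-0.23  0.54]
16 [-0.53  1.04]
24 [-0.89  1.5 ]
32 [-1.32  1.9 ]
40 [-1.8   2.24]
48 [-2.32  2.51]
56 [-2.88  2.7 ]
64 [-3.45  2.81]
72 [-4.04  2.84]
80 [-4.62  2.8 ]
88 [-5.19  2.67]
96 [-5.74  2.46]
104 [-6.25  2.17]
112 [-6.72  1.82]
120 [-7.14  1.41]
128 [-7.49  0.94]
136 [-7.78  0.43]
144 [-7.99 -0.11]
152 [-8.12 -0.69]
160 [-8.17 -1.27]
168 [-8.15 -1.85]
```

View pics/w4.png

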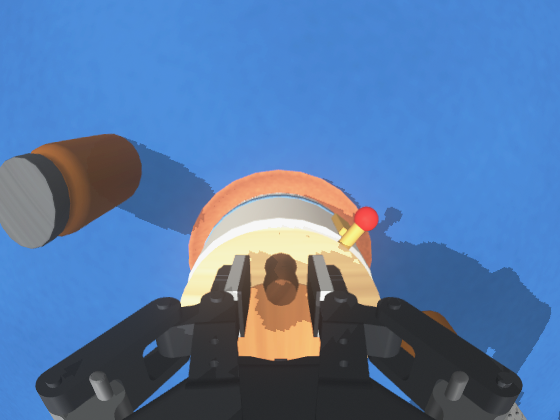

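play_rows(rows=[[2.8,[-0.23,0.54,-0.3],[0,0,8]],[2.8,[-0.53,1.04,-0.3],[0,0,16]],[2.8,[-0.89,1.5,-0.3],[0,0,24]],[2.8,[-1.32,1.9,-0.3],[0,0,32]],[2.8,[-1.8,2.24,-0.3],[0,0,40]],[2.8,[-2.32,2.51,-0.3],[0,0,48]],[2.8,[-2.88,2.7,-0.3],[0,0,56]],[2.8,[-3.45,2.81,-0.3],[0,0,64]],[2.8,[-3.45,2.81,-0.3],[0,0,64]]])

```text
time_s: 6.0
ee_pos: [568.0, -41.4, 114.6]
tool_rot: [0.707, -0.705, 0.037, -0.039]
ft_force: [-0.3, -0.7, -0.3]
grip_width: 28.0
```

Run:
```python
from h import *
K,M,s,img,o=look('w5')
c=[560,-83.6]
for k in o: print(k,round(ang(c,o[k]),1),np.round(np.hypot(*(o[k][:2]-c)),1))
print('tcp ang',ang(c,s['ee_pos']))
```

```text
lid_top [270.4 332.5] 0.77 [557.9 -83.  107. ]
nub [290.6 283.2] 0.6 [572.4 -43.9 121. ]
t 6.0 ee [568.  -41.4 114.6] f [-0.3 -0.7 -0.3] w 28.024249616617496 q [-0.2   0.44  1.71  0.    0.99 -0.09]
lid_top 163.9 2.2
nub 72.6 41.6
tcp ang 79.3087442355544
```

View pics/w5.png

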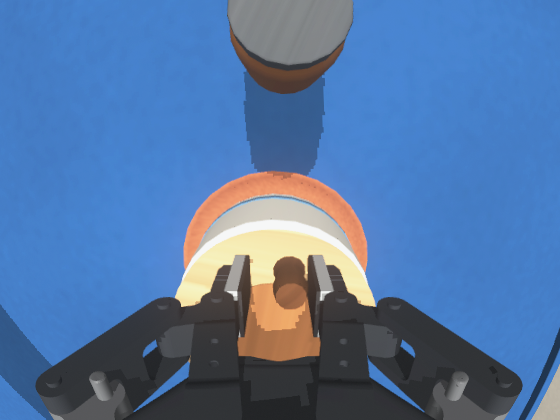

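play_rows(rows=[[2.8,[-0.6,0.07,0],[0,0,8]],[2.8,[-1.2,0.06,0],[0,0,16]],[2.8,[-1.8,-0.04,0],[0,0,24]],[2.8,[-2.36,-0.2,0],[0,0,32]],[2.8,[-2.9,-0.47,0],[0,0,40]],[2.8,[-3.4,-0.8,0],[0,0,48]],[2.8,[-3.86,-1.2,0],[0,0,56]],[2.8,[-4.25,-1.65,0],[0,0,64]],[2.8,[-4.57,-2.16,0],[0,0,72]],[2.8,[-4.82,-2.7,0],[0,0,80]],[2.8,[-4.82,-2.7,0],[0,0,80]]])

```text
time_s: 7.62
ee_pos: [519.6, -68.7, 114.1]
tool_rot: [0.567, -0.565, -0.424, 0.424]
ft_force: [-0.2, 0.1, -0.4]
grip_width: 28.1
```

Run:
```python
from h import *
K,M,s,img,o=look('w6')
c=[560,-83.6]
for k in o: print(k,round(ang(c,o[k]),1),np.round(np.hypot(*(o[k][:2]-c)),1))
print('tcp ang',ang(c,s['ee_pos']))
```

```text
lid_top [268.2 332.3] 0.61 [557.9 -85.4 107. ]
nub [288.7 282.8] 0.9 [522.  -63.9 121. ]
t 7.625 ee [519.6 -68.7 114.1] f [-0.2  0.1 -0.4] w 28.09521830141306 q [-0.26  0.39  1.8   0.    0.95 -1.55]
lid_top -139.1 2.8
nub 152.5 42.8
tcp ang 159.78035224342617
```

View pics/w6.png

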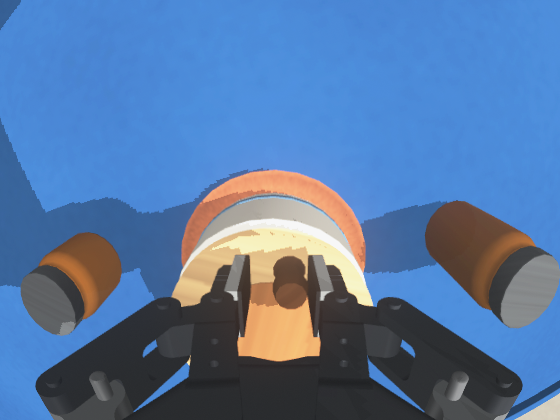

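play_rows(rows=[[2.8,[-0.12,-0.37,0],[0,0,5]],[2.8,[-0.19,-0.74,0],[0,0,10]],[2.8,[-0.19,-0.74,0],[0,0,10]],[2.8,[-0.19,-0.74,0],[0,0,10]],[2.8,[-0.14,-0.4,0],[0,0,10]],[2.8,[-0.14,-0.4,3],[0,0,10]],[2.8,[-0.1,-0.4,8],[0,0,10]],[2.8,[5,-1.5,13],[0,0,10]],[2.8,[10,-3,14],[0,0,10]],[2.8,[10,-3,14],[0,0,10]],[2.8,[10,-3,14],[0,0,10]]])

```text
time_s: 9.25
ee_pos: [618.9, -98.0, 253.2]
tool_rot: [0.529, -0.525, -0.471, 0.472]
ft_force: [-0.4, 0.6, -0.1]
grip_width: 27.8
```

Run:
```python
from h import *
K,M,s,img,o=look('w7')
c,pb=refine(K,M,img)
for n,p in[('ball',pb)]+[(k,o[k]) for k in o]: print(n,round(ang(c,p),1),np.round(np.hypot(*(p[:2]-c[:2])),1))
cv2.imwrite('pics/w7z.png',cv2.resize(img[60:260,180:380,::-1],(600,600),interpolation=cv2.INTER_CUBIC))
```

```text
pin [273.3 186.3] 0.76 [ 609.5 -100.7   89. ]
notch [270.6 186.6] 0.8 [ 607.4 -102.9   99. ]
lid_top [284.3 129.5] 0.88 [555.8 -84.7 107. ]
nub [296.8  84.3] 0.94 [518.3 -70.5 121. ]
t 9.25 ee [618.9 -98.  253.2] f [-0.4  0.6 -0.1] w 27.77788818138987 q [-0.27  0.38  1.42  0.    1.35 -1.73]
circle [559.1 -84.2  59.4] rms 0.27 37
red 268.6890756302521 212.6638655462185 119 [ 635.3 -108.2   89. ]
ball -17.5 79.8
pin -18.1 53.0
notch -21.1 51.7
lid_top -171.6 3.3
nub 161.4 43.0
```

View pics/w7z.png

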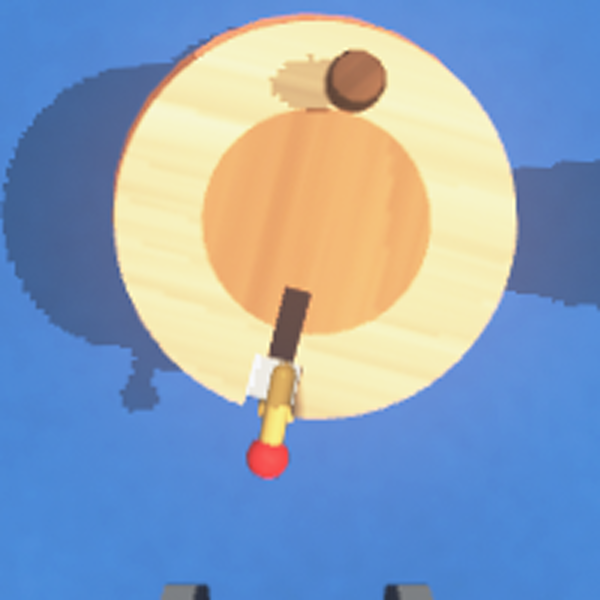

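Run:
```python
from h import *
K,M,s=wcal();c=np.array([559.5,-84.])
f=lambda x,y:(180+(x+.5)/3-.5,60+(y+.5)/3-.5)
for n,p,z in[('mark in',(297,290),107),('mark out',(284,358),107),('notch L edge',(246,404),107),('notch R edge',(303,415),107),('pin in',(283,372),93),('ball',(268,459),89),('nubtop',(358,80),135)]:
    q=wonz(K,M,f(*p),z);print(n,np.round(q,1),round(ang(c,q),2),round(np.hypot(*(q[:2]-c)),1))
```

```text
mark in [579.  -92.3 107. ] -23.0 21.2
mark out [599.  -98.4 107. ] -20.0 42.1
notch L edge [ 611.9 -111.5  107. ] -27.67 59.2
notch R edge [617.3 -94.6 107. ] -10.41 58.7
pin in [606.1 -99.6  93. ] -18.54 49.1
ball [ 635.3 -107.9   89. ] -17.52 79.5
nubtop [521.3 -70.  135. ] 159.84 40.7
```

The notch centre is about 1.5–2° (roughly 1.5 mm) short of the pin. That is within the clearance, but one small nudge will centre it better.

play_rows(rows=[[2.8,[-5,1.2,0],[0,0,0]],[2.8,[-10.07,2.5,0],[0,0,0]],[2.8,[-10.07,2.5,-2],[0,0,0]],[2.8,[-10.07,2.5,-6],[0,0,0]],[2.8,[-10.07,2.5,-10],[0,0,0]],[2.8,[-10.07,2.5,-13],[0,0,0]],[2.8,[-10.07,2.5,-13.9],[0,0,0]],[2.8,[-10.07,2.5,-13.9],[0,0,0]]])

```text
time_s: 10.5
ee_pos: [517.6, -72.9, 114.7]
tool_rot: [0.529, -0.525, -0.471, 0.472]
ft_force: [-0.6, 0.2, -0.3]
grip_width: 27.8
```

Run:
```python
from h import *
K,M,s,img,o=look('w8',('nub','lid_top'))
```

```text
nub [284.3 279.6] 0.95 [517.6 -69.4 121. ]
lid_top [264.1 325.7] 0.71 [553.8 -84.2 107. ]
t 10.5 ee [517.6 -72.9 114.7] f [-0.6  0.2 -0.3] w 27.753520719070004 q [-0.27  0.39  1.8   0.    0.95 -1.73]
```

View pics/w8.png

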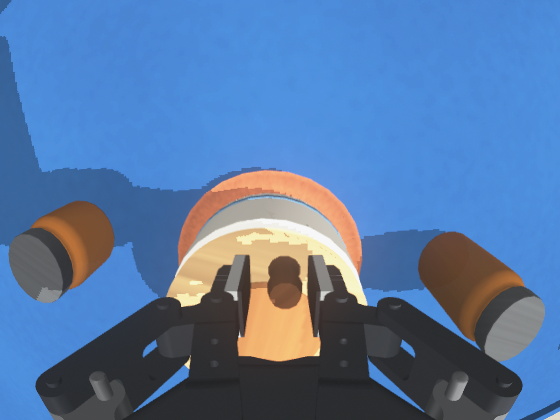

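play_rows(rows=[[2.8,[0,-0.25,0],[0,0,0]],[2.8,[-0.02,-0.46,0],[0,0,0]],[2.8,[-0.02,-0.46,0],[0,0,0]],[2.8,[-0.02,-0.46,0],[0,0,0]],[2.8,[0,0,0],[0,0,0]],[2.8,[0,0,3],[0,0,0]],[2.8,[0,0,8],[0,0,0]],[2.8,[5,-1.2,13],[0,0,0]],[0,[10,-2.5,14],[0,0,0]],[0,[10,-2.5,14],[0,0,0]],[0,[10,-2.5,14],[0,0,0]]])

```text
time_s: 12.02
ee_pos: [617.8, -97.9, 254.9]
tool_rot: [0.528, -0.525, -0.471, 0.472]
ft_force: [-0.5, 0.3, -0.6]
grip_width: -0.3
```

Run:
```python
from h import *
K,M,s,img,o=look('w9')
c,pb=refine(K,M,img)
for n,p in[('ball',pb)]+[(k,o[k]) for k in o]: print(n,round(ang(c,p),1),np.round(np.hypot(*(p[:2]-c[:2])),1))
cv2.imwrite('pics/w9z.png',cv2.resize(img[60:260,180:380,::-1],(600,600),interpolation=cv2.INTER_CUBIC))
```

```text
pin [274.6 182.6] 0.75 [605.4 -99.   89. ]
notch [275.6 190.8] 0.75 [611.4 -98.6  99. ]
lid_top [284.3 131.7] 0.91 [556.9 -84.8 107. ]
nub [294.6  85.9] 0.96 [518.4 -72.3 121. ]
t 12.025 ee [617.8 -97.9 254.9] f [-0.5  0.3 -0.6] w -0.28751814363314604 q [-0.27  0.38  1.42  0.    1.35 -1.73]
circle [559.1 -84.3  59.3] rms 0.27 40
red 268.79487179487177 213.06837606837607 117 [ 635.3 -108.1   89. ]
ball -17.4 79.8
pin -17.6 48.6
notch -15.4 54.2
lid_top -166.2 2.2
nub 163.6 42.4
```

View pics/w9z.png

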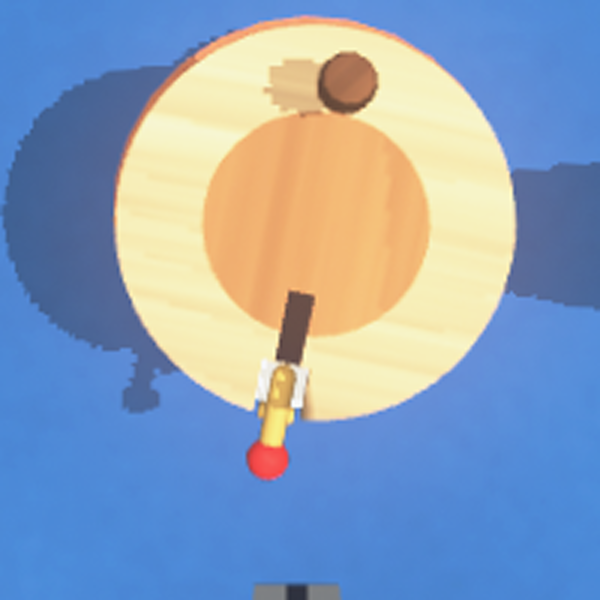

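The pin now sits centred in the notch. I'm moving the shut fingertips over the lid centre and pressing.

play_rows(rows=[[0,[-3,0.7,0],[0,0,0]],[0,[-5.8,1.4,-1],[0,0,0]],[0,[-5.8,1.4,-5],[0,0,0]],[0,[-5.8,1.4,-9],[0,0,0]],[0,[-5.8,1.4,-12],[0,0,0]],[0,[-5.8,1.4,-13.8],[0,0,0]],[0,[-5.8,1.4,-13.8],[0,0,0]]])

```text
time_s: 13.15
ee_pos: [557.8, -83.4, 116.2]
tool_rot: [0.529, -0.524, -0.471, 0.473]
ft_force: [0.2, -0.2, 0.7]
grip_width: 0.2
```

play_rows(rows=[[0,[0,0,-0.4],[0,0,0]],[0,[0,0,-0.8],[0,0,0]],[0,[0,0,-1.2],[0,0,0]],[0,[0,0,-1.5],[0,0,0]],[0,[0,0,-1.5],[0,0,0]]])

```text
time_s: 13.78
ee_pos: [558.3, -83.5, 101.6]
tool_rot: [0.529, -0.525, -0.471, 0.472]
ft_force: [-1.0, 0.4, 3.1]
grip_width: -0.2
```

The fingertips are at 101.6 mm. That is below the 105 mm where the pin would have stopped a misaligned lid, so the notch has taken the pin. I'm pressing on.

play_rows(rows=[[0,[0,0,-0.2],[0,0,0]],[0,[0,0,-0.4],[0,0,0]],[0,[0,0,-0.5],[0,0,0]],[0,[0,0,-0.6],[0,0,0]],[0,[0,0,-0.6],[0,0,0]]])

```text
time_s: 14.4
ee_pos: [558.4, -83.5, 96.9]
tool_rot: [0.529, -0.525, -0.471, 0.472]
ft_force: [-4.1, 1.1, 12.9]
grip_width: -0.3
```

play_rows(rows=[[0,[0,0,-0.2],[0,0,0]],[0,[0,0,-0.25],[0,0,0]],[0,[0,0,-0.25],[0,0,0]]])

```text
time_s: 14.78
ee_pos: [558.4, -83.5, 96.7]
tool_rot: [0.528, -0.525, -0.471, 0.472]
ft_force: [-5.7, 2.7, 22.9]
grip_width: -0.2
```

The lid is on a hard stop at 96.7 mm with 23 N, so it is home. I'm lifting straight up and moving clear to look.

play_rows(rows=[[0,[0,0,0.5],[0,0,0]],[0,[0,0,3],[0,0,0]],[0,[0,0,8],[0,0,0]],[0,[2,-0.5,13],[0,0,0]],[0,[6,-1.4,16],[0,0,0]],[0,[6,-1.4,16],[0,0,0]],[0,[6,-1.4,16],[0,0,0]]])

```text
time_s: 15.65
ee_pos: [617.4, -97.3, 255.7]
tool_rot: [0.529, -0.525, -0.471, 0.473]
ft_force: [-0.8, 0.2, -0.9]
grip_width: 0.2
```

Run:
```python
from h import *
K,M,s,img,o=look('w10',dz=10)
c,pb=refine(K,M,img,97.)
for n,p in[('ball',pb)]+[(k,o[k]) for k in o]: print(n,round(ang(c,p),1),np.round(np.hypot(*(p[:2]-c[:2])),1))
a=eyes.grab_frame('scene');b=eyes.grab_frame('side');save('scene9',a);save('side9',b)
f=lambda i,n:cv2.resize(i[:,:,::-1],(n,n),interpolation=cv2.INTER_CUBIC)
cv2.imwrite('pics/z9.png',np.hstack([f(img[60:260,180:380],390),f(b[165:235,240:310],390)]))
for n,x in(('scene',a),('side',b)):
    d=cv2.absdiff(x,cv2.imread(f'pics/{n}0.png')[:,:,::-1].copy()).max(2)
    cv2.imwrite(f'pics/d{n}.png',d)
cv2.imwrite('pics/zs.png',np.hstack([f(a[205:275,190:260],390),f(a[205:275,260:330],390)]))
```

```text
pin [273.5 188. ] 0.7 [ 610. -100.   89.]
notch [276.7 188.1] 0.88 [610.5 -96.9  89. ]
lid_top [280.8 133.1] 0.74 [557.6 -87.3  97. ]
nub [295.1  88.9] 0.83 [519.4 -70.8 111. ]
t 15.65 ee [617.4 -97.3 255.7] f [-0.8  0.2 -0.9] w 0.17190303243041893 q [-0.27  0.38  1.42  0.    1.35 -1.73]
circle [559.2 -84.1  59.4] rms 0.24 38
red 268.1694915254237 213.72033898305085 118 [ 635.4 -108.2   89. ]
ball -17.5 79.9
pin -17.3 53.3
notch -13.9 52.9
lid_top -116.6 3.5
nub 161.5 42.0
```

View pics/z9.png

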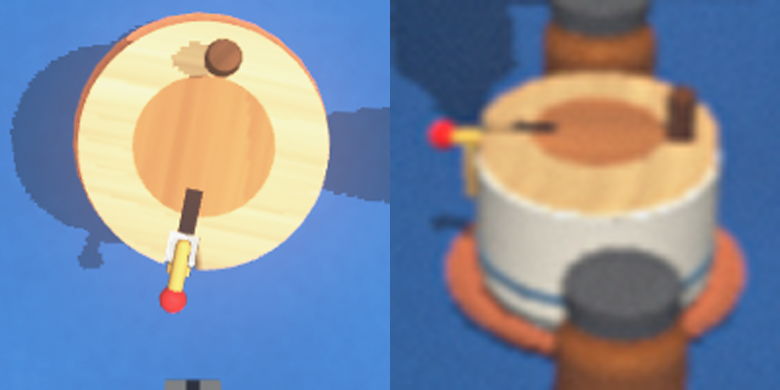

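View pics/scene9.png

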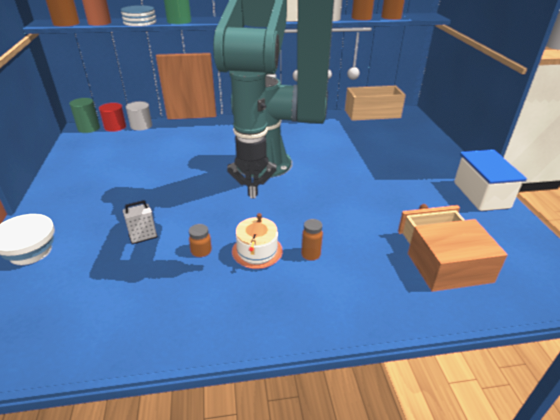

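The lid is seated with the pin inside the notch. In the wrist crop the notch is at about (182,250) and the nub is opposite it. The jars, grater and drawer have not moved, and the robot is clear. Handing in.

```bash
python3 -c "
from h import *
print(env.close_job())"
```

```text
the job is handed in; nothing more can be done
None
```

The lid is fully home on the crock with its notch over the pin, and I've handed the job in; the last measured time was about 16 s of the 45 s. I pushed the nub about 143° counter-clockwise with the inside of one finger, then nudged it about 2° more to centre the notch. I pressed the lid's centre down with the shut fingertips and moved clear to about 255 mm above the work surface.

- **Seated:** the fingertips stopped hard at 96.7 mm with 23 N, against a nominal 97 mm for fully home. The lid went below 105 mm, where a misaligned lid would have caught on the pin.
- **Alignment:** in the last pictures the pin lies inside the notch. The pin reads −17.5° and the nub 161.5°, so the lid is within about 1° of exact.
- **Disagreement:** the network's notch point read −13.9°, about 3 mm off. The picture and the full press-down contradict it, so I took it as noise.
- **Bystanders:** both jars, the grater and the drawer look unmoved in the before and after scene pictures, judged by eye. Force on the tool read near zero after moving clear.

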